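# Turn round the row of doming punches

## Task

Move the four colour-gripped doming punches from the dark rack into the pale empty rack beside it, one upright in each pocket, so that their order along the bench is reversed: the one that stood at the left end of the row ends up at the right end of the new row, and so on. Do not knock any punch over.

Things in the scene. Friction and masses are not known exactly. Their poses are not given: they have to be found in the camera images.
- red_center (a point): the punch with the red grip: an upright steel doming punch, 84 mm tall in all, standing in a place of the full dark rack. Foot: bare steel, 34 mm diameter, lowest 10 mm. Grip: red plastic, 30 mm diameter, from 10 to 58 mm up, then a red collar of 34 mm diameter up to 64 mm; above it a thin neck and an 18 mm steel ball. About 0.18 to 0.35 kg. The point lies on its axis 42 mm above its underside; z runs up the axis; its yaw means nothing
- yellow_center (a point): the punch with the yellow grip: an upright steel doming punch, 84 mm tall in all, standing in a place of the full dark rack. Foot: bare steel, 34 mm diameter, lowest 10 mm. Grip: yellow plastic, 30 mm diameter, from 10 to 58 mm up, then a yellow collar of 34 mm diameter up to 64 mm; above it a thin neck and an 18 mm steel ball. About 0.18 to 0.35 kg. The point lies on its axis 42 mm above its underside; z runs up the axis; its yaw means nothing
- blue_center (a point): the punch with the blue grip: an upright steel doming punch, 84 mm tall in all, standing in a place of the full dark rack. Foot: bare steel, 34 mm diameter, lowest 10 mm. Grip: blue plastic, 30 mm diameter, from 10 to 58 mm up, then a blue collar of 34 mm diameter up to 64 mm; above it a thin neck and an 18 mm steel ball. About 0.18 to 0.35 kg. The point lies on its axis 42 mm above its underside; z runs up the axis; its yaw means nothing
- green_center (a point): the punch with the green grip: an upright steel doming punch, 84 mm tall in all, standing in a place of the full dark rack. Foot: bare steel, 34 mm diameter, lowest 10 mm. Grip: green plastic, 30 mm diameter, from 10 to 58 mm up, then a green collar of 34 mm diameter up to 64 mm; above it a thin neck and an 18 mm steel ball. About 0.18 to 0.35 kg. The point lies on its axis 42 mm above its underside; z runs up the axis; its yaw means nothing
- pocket_0: one of the four equal pockets of the empty rack, fixed in a row on its pale plank: a pale wooden square tray, blue floor, 60 mm outside, 50 mm inside, 16 mm tall, open above, walls 5 mm, floor 5 mm thick. Neighbours' centres are 75 mm apart. Origin at the centre of its underside (19 mm above the bench top is its inner floor); y runs along the row, x across it, z up. The number in the name says nothing about its place in the row
- pocket_1: one of the four equal pockets of the empty rack, fixed in a row on its pale plank: a pale wooden square tray, blue floor, 60 mm outside, 50 mm inside, 16 mm tall, open above, walls 5 mm, floor 5 mm thick. Neighbours' centres are 75 mm apart. Origin at the centre of its underside (19 mm above the bench top is its inner floor); y runs along the row, x across it, z up. The number in the name says nothing about its place in the row
- pocket_2: one of the four equal pockets of the empty rack, fixed in a row on its pale plank: a pale wooden square tray, blue floor, 60 mm outside, 50 mm inside, 16 mm tall, open above, walls 5 mm, floor 5 mm thick. Neighbours' centres are 75 mm apart. Origin at the centre of its underside (19 mm above the bench top is its inner floor); y runs along the row, x across it, z up. The number in the name says nothing about its place in the row
- pocket_3: one of the four equal pockets of the empty rack, fixed in a row on its pale plank: a pale wooden square tray, blue floor, 60 mm outside, 50 mm inside, 16 mm tall, open above, walls 5 mm, floor 5 mm thick. Neighbours' centres are 75 mm apart. Origin at the centre of its underside (19 mm above the bench top is its inner floor); y runs along the row, x across it, z up. The number in the name says nothing about its place in the row
- full_rack: the dark wooden rack (76 x 310 mm, fixed) in which the four punches stand at the start, in any order, in four square pockets like those of the empty rack: centres 37.5 and 112.5 mm either side of the middle along its y, inner floor 15 mm above the origin, walls 26 mm above it. Origin at the centre of its underside; y runs along the row, x across it, z up. The empty rack continues the row beyond its left or its right end, about 340 mm from centre to centre
Not all that is in view belongs to the job. Of the things that look like the part that bears green_center, the larger one is meant. Of the things shaped like the part that bears yellow_center, the yellow one is meant.

How it is judged:
By the outcome, as a careful person would: the job done as asked, in the order asked, and still so for the second after the job is handed in, with the robot touching nothing.
It also fails if it takes over 99 s, if anything falls off the work surface, if the arm or the gripper's body presses on something with over 40 N, if the wrist force passes 120 N, or if a joint passes its speed limit or range.

## Robot

A 7-joint arm with a two-finger parallel gripper is mounted at the origin on the work surface. World frame = base frame: x ahead of the robot, y to its left, z up, the work surface at z = 0. Lengths are in m, angles in rad, forces in N, time in s.
With the tool pointing down it reaches from about 0.35 to 0.9 m from the base axis. Payload 8.1 kg.
Tool frame: the origin (TCP) lies at the very end of the fingers, on their centre line; the grasp point (between the pads) lies 19 mm behind it; z points along the fingers, y is the line along which they close (so a half turn about z gives the same grasp; the last joint's range is limited). The gripper opens to 92 mm and grips with 3 to 60 N. Pads are 19 mm wide; open, the fingers measure 130 mm over their backs; the gripper's body (75 mm by 190 mm) begins 47 mm behind the grasp point.
Start: joints at [-1.341, 0.434, 0.025, 1.573, -0.012, 1.134, -0.075], TCP at [0.204, 0.591, 0.227] pointing down, gripper open.
Joint ranges: [-2.62, 2.62], [-0.44, 2.09], [-1.27, 1.32], [0.08, 2.57], [-1.32, 4.46], [0.12, 2], [-2.74, 2.74]. Speed limits (rad/s): [2.22, 2.22, 3.01, 3.01, 3.14, 3.14, 3.14].

## Interface

Orientations are given as a rotation vector (axis times angle).
In Python, from cell import arm gives the robot as it stands.
- The arm moves only by the tool jog_arm, never from a script. Its argument "rows" is a list of rows, each a list of 3 entries, a list of its own where there are three numbers: the shift along the world's x, y, z in cm, then the turn, a rotation vector about the world's x, y, z in degrees, then the opening, from 0 (shut) to 1 (fully open). A call has 1 to 8 rows; each row is the pose to reach, as a shift and turn from the pose commanded when the call began; what a row does not reach only later rows make up. A row lasts 1/8 s, in which the tool goes at most 62.5 mm and 10.7 degrees, less where a joint would pass 70% of its speed; a pose out of reach is approached as far as the arm can. A call with a gripper value outside its range is refused whole. The fingers move at their own pace and stop on an object; "newtons" is the grip in N (left out, the last holds). Time passes only in rows, so rows that repeat a pose let the fingers close. It gives the time, the measured TCP pose, the force, the opening and the grip force at its end, in the units of the state.
- arm.observe(): the state, without advancing time (a new reading comes with each control period).
- arm.get_image(name): name is "scene" or "top" or "wrist"; returns a dict with "img" (384x512x3 uint8, red, green, blue), "depth" (384x512 float32, m along the optical axis (not along the pixel's ray), 0 where there is no reading), "fx", "fy", "cx", "cy" (pixels), "rvec" (rotation vector, rad) and "tvec" (3), from world to camera coordinates, as OpenCV has them; the wrist camera has in their place "mount" (4x4, takes a point from camera to tool coordinates, whose origin is the TCP and whose axes are the flange's). Camera axes: x right, y down, z forward; pixel columns grow to the right and rows downward; lengths in m; the calibration is good to about 2 mm. A picture is of the moment at which its call begins: read the wrist's pose just before it.
- arm.sign_off(): hands the job in; it is judged then, once.
The state is a dict: "clock": time; "joints": joint angles; "dq": joint speeds; "joint_efforts": joint torques, N m; "position": TCP position; "ee_rot": TCP orientation; "force": force on the tool from outside, world axes, zero at the start; "ft_torque": the same for the moment, N m; "width": opening from 0.0 (shut) to 1.0 (fully open); "gripper_force": force on a finger pad.
Only numpy, scipy, OpenCV 4.12 (cv2) and the standard library are available. Lean on these libraries where they do the work, as an engineer would, in place of code of your own. Each camera call takes 0.05 s, during which the arm holds its last target. There are 200 camera calls.

## Working session

There is one attempt and no reset: what is moved stays moved. The work goes in short steps, Python scripts to look and compute and a tool call to move; the robot and the scene stay as the last step left them, time stands still between calls to the robot, and variables do not carry over. Pictures are saved under pics/ and viewed, at most 14 in all, crops included, and the job is handed in when it is done.

Besides the shell and the picture viewer there is one more tool, called after "Emit:" by a JSON object that holds its "name" and its "arguments", one argument or row to a line. jog_arm: Moves the arm, as the interface text tells. Its arguments: {"type":"object","properties":{"rows":{"type":"array","items":{"type":"array"}},"newtons":{"type":"number"}},"required":["rows"]}

```bash
mkdir -p pics; ls; python3 - <<'E'
from cell import arm
import cv2,numpy as np
print(arm.observe())
for n in("scene","top"):
    d=arm.get_image(n); np.savez(n+"0.npz",**d); cv2.imwrite(f"pics/{n}0.png",d["img"][:,:,::-1]); print(n,d["rvec"],d["tvec"],d["fx"])
E
```

```text
pics
{'clock': 0.0, 'joints': array([-1.34061062,  0.43520892,  0.02499525,  1.57403885, -0.01161491,
        1.13396809, -0.0751094 ]), 'dq': array([ 0.00117058, -0.0013703 ,  0.00051379,  0.00064009, -0.00010033,
       -0.0012913 ,  0.00183671]), 'joint_efforts': array([ 2.67100477e-04, -6.67850447e+01,  9.84825119e-01, -3.14479208e+01,
       -6.06874935e-02,  4.27161204e-02,  1.50317796e-04]), 'position': array([0.20407851, 0.59024678, 0.22597647]), 'ee_rot': array([-5.20473447e-01, -3.09806160e+00,  2.31440245e-03]), 'force': array([-0.2230372 ,  0.66394955, -0.58040047]), 'ft_torque': array([ 0.01887507, -0.03580728,  0.01849369]), 'gripper_force': 0.0, 'width': 0.999311229347206}
scene [ 2.12411529  0.81259162 -0.36062734] [-0.54609827 -0.15255374  1.35475793] 416.16795080617163
top [ 2.12924504 -2.13513527  0.17874095] [0.08584565 0.62005877 1.2813021 ] 448.43385733587183
```

View pics/top0.png

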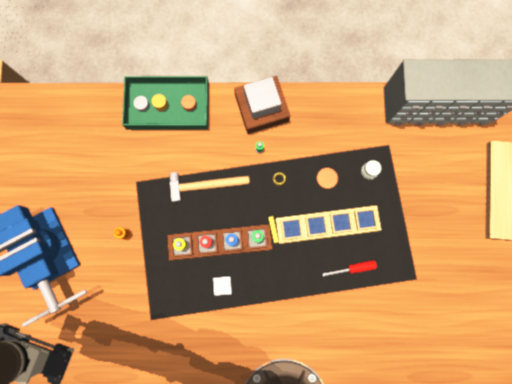

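View pics/scene0.png

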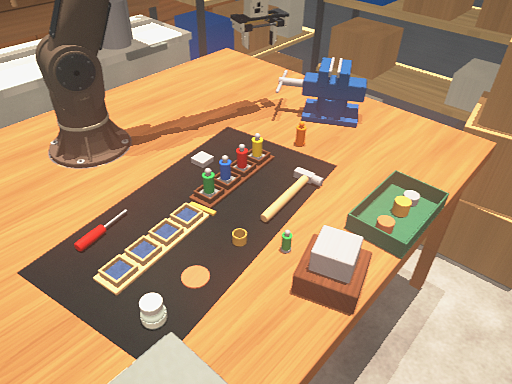

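The top view looks down with world +y to the left. The row runs yellow (180,245), red (206,243), blue (232,240), green (258,237), followed by the pale rack's pockets from (291,230) to (367,219). A small green decoy stands at (260,147), and there's a yellow strip at (273,230). Next I'll measure positions.

```bash
cat > h.py <<'E'
import numpy as np,cv2
from scipy.spatial.transform import Rotation as R
def ray(d,u,v,z):
    M=R.from_rotvec(d["rvec"]).as_matrix(); c=-M.T@d["tvec"]
    r=M.T@np.array([(u-d["cx"])/d["fx"],(v-d["cy"])/d["fy"],1]); return c+r*(z-c[2])/r[2]
def pts(d):
    M=R.from_rotvec(d["rvec"]).as_matrix(); v,u=np.indices(d["depth"].shape); Z=d["depth"]
    P=np.stack([(u-d["cx"])/d["fx"]*Z,(v-d["cy"])/d["fy"]*Z,Z],-1); return (P-d["tvec"])@M
HUE=dict(yellow=(22,36),red=(172,8),blue=(100,118),green=(45,85))
def mask(img,c,s=110,v=60):
    h=cv2.cvtColor(img,cv2.COLOR_RGB2HSV); a,b=HUE[c]; H=h[...,0]
    m=(H>=a)&(H<=b) if a<b else (H>=a)|(H<=b)
    return (m&(h[...,1]>s)&(h[...,2]>v)).astype(np.uint8)
E
python3 - <<'E'
from h import *
for n in("scene","top"):
    d=dict(np.load(n+"0.npz")); P=pts(d)
    print(n, "cam", -R.from_rotvec(d["rvec"]).as_matrix().T@d["tvec"])
    for c in HUE:
        k,l,s,ce=cv2.connectedComponentsWithStats(mask(d["img"],c))
        for i in range(1,k):
            if s[i,4]>25:
                q=P[l==i]; print(c,s[i],ce[i].round(1),"ray@.079",ray(d,*ce[i],.079).round(3),"@.019",ray(d,*ce[i],.019).round(3),"zmax",np.percentile(q[:,2],[5,50,95]).round(3),q.mean(0).round(3))
d=dict(np.load("top0.npz"));P=pts(d)
print(P[215:246:2,268:280,2].round(3))
i=d["img"][130:300,150:400,::-1]; cv2.imwrite("pics/topcrop.png",cv2.resize(i,None,fx=3,fy=3,interpolation=cv2.INTER_CUBIC))
E
```

```text
scene cam [ 1.15754963 -0.51485046  0.74288146]
yellow [251 137  12   6  45] [256.9 139.8] ray@.079 [0.453 0.301 0.079] @.019 [0.389 0.375 0.019] zmax [0.019 0.084 0.087] [0.453 0.301 0.079]
yellow [394 196  18  10 129] [402.6 200.5] ray@.079 [0.911 0.336 0.079] @.019 [0.888 0.412 0.019] zmax [0.043 0.046 0.048] [0.898 0.378 0.046]
yellow [189 202  27  12  97] [202.2 207.2] ray@.079 [ 0.561 -0.022  0.079] @.019 [0.507 0.022 0.019] zmax [0.013 0.015 0.018] [0.503 0.025 0.015]
red [236 147  12  22 211] [241.5 157.7] ray@.079 [0.484 0.199 0.079] @.019 [0.423 0.263 0.019] zmax [0.027 0.061 0.085] [0.468 0.217 0.063]
red [ 74 221  34  32 427] [ 89.8 237.6] ray@.079 [ 0.455 -0.26   0.079] @.019 [ 0.391 -0.237  0.019] zmax [0.006 0.026 0.032] [ 0.395 -0.238  0.023]
blue [358   0  39   6 123] [378.1   1.5] ray@.079 [-0.062  1.989  0.079] @.019 [-0.172  2.215  0.019] zmax [0.18  0.188 0.201] [0.14  1.575 0.189]
blue [175  11  22  27 363] [187.   21.7] ray@.079 [-0.567  0.913  0.079] @.019 [-0.723  1.042  0.019] zmax [-0.027  0.017  0.03 ] [-0.745  1.06   0.011]
blue [205  11  28  30 488] [217
[... 4154 characters left out ...]
018  0.004  0.003  0.012  0.016  0.011  0.016  0.004  0.009
   0.017  0.015]
 [ 0.01   0.013  0.01   0.009  0.016  0.015  0.013  0.01   0.012  0.006
   0.014  0.012]
 [ 0.017  0.009  0.016  0.006  0.007  0.013  0.008  0.012  0.017  0.006
   0.013  0.017]
 [ 0.014  0.016  0.014  0.005  0.004  0.018  0.017  0.018  0.015  0.016
   0.02   0.01 ]
 [ 0.018  0.016  0.01   0.006  0.005  0.014  0.013  0.017  0.017  0.014
   0.006  0.017]
 [ 0.016  0.013  0.017  0.002  0.006  0.006  0.019  0.013  0.017  0.013
   0.016  0.017]
 [ 0.015  0.015  0.016  0.012  0.004  0.005  0.007  0.004  0.009  0.006
   0.005  0.006]
 [ 0.016  0.013  0.016  0.012  0.008  0.007  0.005  0.003  0.002  0.006
   0.004  0.002]]
```

View pics/topcrop.png

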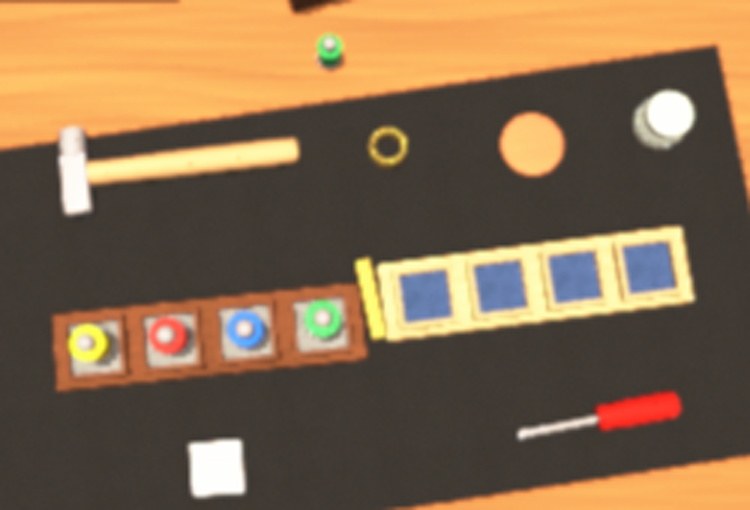

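The crop confirms the layout: four punches on the left, four blue-floored pockets on the right, and a low yellow strip (15 mm) between the racks. Now the pocket centres and wrist yaw.

```bash
python3 - <<'E'
from h import *
d=dict(np.load("top0.npz"));h=cv2.cvtColor(d["img"],cv2.COLOR_RGB2HSV)
m=((h[...,0]>98)&(h[...,0]<125)&(h[...,1]>70)).astype(np.uint8)
m[:, :270]=0; m[:200]=0; m[245:]=0
k,l,s,ce=cv2.connectedComponentsWithStats(m)
C=[]
for i in range(1,k):
    if s[i,4]>60: p=ray(d,*ce[i],.019);C.append(p);print(s[i],p.round(4))
C=np.array(C);C=C[np.argsort(-C[:,1])];v=C[-1]-C[0];v/=np.linalg.norm(v);print(v,np.degrees(np.arctan2(-v[0],-v[1])),np.diff(C@v))
T=R.from_rotvec([-5.20473447e-01,-3.09806160,2.3e-3]);print(T.as_matrix().round(3))
yaw=lambda a: R.from_euler('z',a,degrees=True)
# tool y along +-perp
p=np.array([-v[1],v[0],0])
for q in(p,-p):
    y=T.as_matrix()[:,1];print("turn z",np.degrees(np.arctan2(y[0]*q[1]-y[1]*q[0],y[:2]@q[:2])))
E
```

```text
[359 212  15  15 191] [ 0.5327 -0.254   0.019 ]
[334 215  15  15 192] [ 0.5235 -0.1789  0.019 ]
[309 218  16  15 192] [ 0.5142 -0.1041  0.019 ]
[284 221  16  15 193] [ 0.5047 -0.0295  0.019 ]
[ 0.12369556 -0.99232021  0.        ] -7.1054322279965 [0.07521951 0.0754366  0.07557928]
[[-0.945  0.327 -0.   ]
 [ 0.327  0.945 -0.001]
 [-0.    -0.001 -1.   ]]
turn z -63.821323269329945
turn z 116.17867673067005
```

Emit:
{"name": "jog_arm", "arguments": {
  "rows": [
    [[4,-4.5,0],[0,0,-10],0.75],
    [[8,-9,0],[0,0,-20],0.75],
    [[12,-13.5,0],[0,0,-30],0.75],
    [[16,-18,0],[0,0,-40],0.75],
    [[20,-22.5,0],[0,0,-50],0.75],
    [[24,-27,0],[0,0,-60],0.75],
    [[25.3,-29.4,0],[0,0,-63.8],0.75],
    [[25.3,-29.4,0],[0,0,-63.8],0.75]
  ],
  "newtons": 25
}}

```text
clock: 1.1
position: [0.458, 0.2945, 0.2266]
ee_rot: [2.083, 2.351, -0.001]
force: [-1.0, -0.3, -0.3]
width: 0.749
gripper_force: 0.0
```

```bash
python3 - <<'E'
from h import *
from cell import arm
s=arm.observe();print(s["clock"],s["position"],R.from_rotvec(s["ee_rot"]).as_matrix().round(3),s["joints"].round(2))
d=arm.get_image("wrist");np.savez("w0.npz",**d);cv2.imwrite("pics/w0.png",d["img"][:,:,::-1]);print(d["mount"].round(3))
T=np.eye(4);T[:3,:3]=R.from_rotvec(s["ee_rot"]).as_matrix();T[:3,3]=s["position"];T=T@d["mount"]
for c in HUE:
    k,l,st,ce=cv2.connectedComponentsWithStats(mask(d["img"],c))
    for i in range(1,k):
        if st[i,4]>100:
            r=T[:3,:3]@np.array([(ce[i][0]-d["cx"])/d["fx"],(ce[i][1]-d["cy"])/d["fy"],1]);print(c,st[i],(T[:3,3]+r*(.079-T[2,3])/r[2]).round(4))
E
```

```text
1.1 [0.45803642 0.29453155 0.22659964] [[-0.12   0.993 -0.   ]
 [ 0.993  0.12  -0.001]
 [-0.001 -0.    -1.   ]] [-0.96  0.31  0.38  1.79 -0.13  1.06 -0.42]
[[ 0.    -0.962 -0.272  0.074]
 [ 1.     0.     0.001 -0.001]
 [-0.    -0.272  0.962 -0.158]
 [ 0.     0.     0.     1.   ]]
yellow [293   0  32  23 354] [0.488  0.4669 0.079 ]
yellow [ 92  21  16  51 463] [0.2872 0.4064 0.079 ]
yellow [389  20  18  43 228] [0.5822 0.4479 0.079 ]
yellow [ 20  57  10  74 281] [0.2086 0.3561 0.079 ]
yellow [ 429   78   54  148 1453] [0.6725 0.3571 0.079 ]
yellow [ 87 125  11  76 346] [0.2744 0.2892 0.079 ]
yellow [ 96 139  12  87 474] [0.286 0.262 0.079]
yellow [ 78 151  11  75 448] [0.2639 0.253  0.079 ]
yellow [239 158  30  33 499] [0.4549 0.3037 0.079 ]
yellow [409 169  30  57 392] [0.6541 0.2886 0.079 ]
red [237 212  31  41 725] [0.4613 0.2338 0.079 ]
blue [236 278  28  24 407] [0.4678 0.1562 0.079 ]
```

View pics/w0.png

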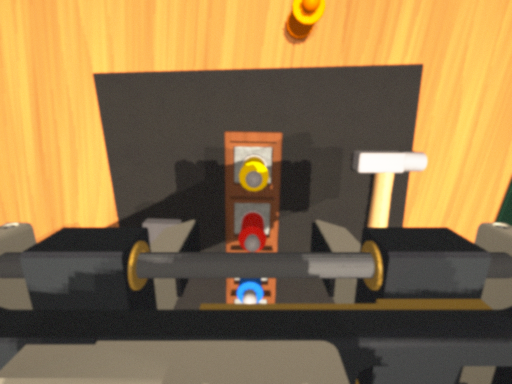

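The wrist view shows yellow at (254,175) centred between the fingers in x. I'll refine y using the ball tops in depth.

```bash
python3 - <<'E'
from h import *
d=dict(np.load("top0.npz"))
for c,b in dict(yellow=(.457,.296),red=(.463,.221),blue=(.468,.147),green=(.477,.073)).items():
    m=mask(d["img"],c,90); ct,_=cv2.findContours(m,cv2.RETR_EXTERNAL,cv2.CHAIN_APPROX_NONE)
    best=min(ct,key=lambda t:np.linalg.norm(ray(d,*t.mean((0,1)),.079)[:2]-b) if len(t)>8 else 9)
    o,r=cv2.minEnclosingCircle(best); h=cv2.cvtColor(d["img"],cv2.COLOR_RGB2HSV)
    f=cv2.drawContours(np.zeros_like(m),[cv2.convexHull(best)],-1,1,-1); g=(f>0)&(h[...,1]<85); v,u=np.nonzero(g)
    print(c,ray(d,*o,.079).round(4),r, "ball",len(u),ray(d,u.mean(),v.mean(),.094).round(4))
w=dict(np.load("w0.npz"));T=np.eye(4);T[:3,:3]=[[-.12,.993,0],[.993,.12,-.001],[-.001,0,-1]];T[:3,3]=[.458,.2945,.2266];T=T@w["mount"]
v,u=np.indices(w["depth"].shape);Z=w["depth"];P=np.stack([(u-w["cx"])/w["fx"]*Z,(v-w["cy"])/w["fy"]*Z,Z],-1)@T[:3,:3].T+T[:3,3]
for c,b in dict(yellow=(.457,.296),red=(.463,.221)).items():
    g=(np.linalg.norm(P[...,:2]-b,axis=-1)<.03)&(P[...,2]>.07);q=P[g];lo,hi=np.percentile(q,[2,98],axis=0);print(c,len(q),((lo+hi)/2).round(4),(hi-lo).round(4),q[q[:,2]>.088].mean(0).round(4))
E
```

```text
yellow [0.456 0.297 0.079] 6.880847930908203 ball 23 [0.4548 0.2982 0.094 ]
red [0.4633 0.2215 0.079 ] 6.8719401359558105 ball 25 [0.4634 0.2225 0.094 ]
blue [0.4688 0.1479 0.079 ] 5.869731426239014 ball 33 [0.4689 0.1487 0.094 ]
green [0.4789 0.0735 0.079 ] 5.884785175323486 ball 31 [0.4786 0.0748 0.094 ]
yellow 15187 [0.4567 0.3128 0.2141] [0.0379 0.0234 0.2619] [0.4547 0.3204 0.3293]
red 620 [0.4619 0.2261 0.0873] [0.0297 0.0282 0.0305] [0.4618 0.2268 0.0994]
```

Emit:
{"name": "jog_arm", "arguments": {
  "rows": [
    [[-0.2,0.35,-5],[0,0,0],0.75],
    [[-0.2,0.35,-10],[0,0,0],0.75],
    [[-0.2,0.35,-15],[0,0,0],0.75],
    [[-0.2,0.35,-18.6],[0,0,0],0.75],
    [[-0.2,0.35,-18.6],[0,0,0],0.75],
    [[-0.2,0.35,-18.6],[0,0,0],0.3],
    [[-0.2,0.35,-18.6],[0,0,0],0.1],
    [[-0.2,0.35,-18.6],[0,0,0],0.1]
  ],
  "newtons": 25
}}

```text
clock: 2.15
position: [0.4558, 0.3009, 0.042]
ee_rot: [2.079, 2.355, 0.004]
force: [-0.1, 1.3, -0.2]
width: 0.47
gripper_force: 0.0
```

Emit:
{"name": "jog_arm", "arguments": {
  "rows": [
    [[0,0,0],[0,0,0],0.1],
    [[0,0,0],[0,0,0],0.1],
    [[0,0,0],[0,0,0],0.1],
    [[0,0,0],[0,0,0],0.1],
    [[0,0,0],[0,0,0],0.1]
  ],
  "newtons": 25
}}

```text
clock: 2.78
position: [0.4558, 0.3006, 0.0413]
ee_rot: [2.079, 2.355, 0.002]
force: [-0.2, 0.8, 5.5]
width: 0.358
gripper_force: 25.0
```

Width 33 mm suggests the pads are touching the 34 mm collar. I'll reopen, lower 3 mm and regrip.

Emit:
{"name": "jog_arm", "arguments": {
  "rows": [
    [[0,-0.1,0],[0,0,0],0.55],
    [[0,-0.1,0],[0,0,0],0.55],
    [[0,-0.1,-0.4],[0,0,0],0.55],
    [[0,-0.1,-0.4],[0,0,0],0.1],
    [[0,-0.1,-0.4],[0,0,0],0.1],
    [[0,-0.1,-0.4],[0,0,0],0.1],
    [[0,-0.1,-0.4],[0,0,0],0.1],
    [[0,-0.1,-0.4],[0,0,0],0.1]
  ],
  "newtons": 25
}}

```text
clock: 3.78
position: [0.4551, 0.2992, 0.0367]
ee_rot: [-2.079, -2.355, 0.0]
force: [0.1, 0.9, -2.2]
width: 0.358
gripper_force: 25.0
```

```bash
python3 - <<'E'
from h import *
from cell import arm
s=arm.observe();print(s["clock"],s["position"],s["width"],s["gripper_force"],s["force"])
d=arm.get_image("scene");i=d["img"][90:240,150:330,::-1];cv2.imwrite("pics/s1.png",cv2.resize(i,None,fx=4,fy=4,interpolation=cv2.INTER_CUBIC))
E
```

```text
3.775 [0.4551178  0.29920949 0.03668408] 0.35849626985713645 25.006826519966125 [ 0.08674633  0.88970248 -2.23433517]
```

View pics/s1.png

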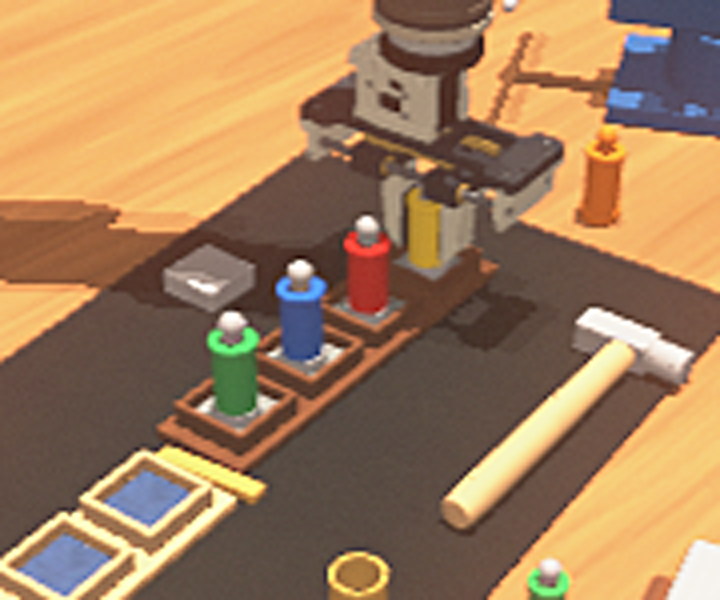

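The gripper is closed on yellow, clear of red. Lifting now and moving toward the far pocket.

Emit:
{"name": "jog_arm", "arguments": {
  "rows": [
    [[0,0,2],[0,0,0],0.1],
    [[0,0,6.5],[0,0,0],0.1],
    [[0,0,11],[0,0,0],0.1],
    [[0,0,12],[0,0,0],0.1],
    [[0.8,-5,12],[0,0,0],0.1],
    [[1.5,-10.5,12],[0,0,0],0.1],
    [[2.3,-16,12],[0,0,0],0.1],
    [[3,-21.5,12],[0,0,0],0.1]
  ],
  "newtons": 25
}}

```text
clock: 4.82
position: [0.4845, 0.0825, 0.1557]
ee_rot: [-2.078, -2.355, 0.002]
force: [0.8, 0.7, -2.6]
width: 0.353
gripper_force: 25.0
```

Emit:
{"name": "jog_arm", "arguments": {
  "rows": [
    [[0.8,-5.5,0],[0,0,0],0.1],
    [[1.6,-11,0],[0,0,0],0.1],
    [[2.4,-16.5,0],[0,0,0],0.1],
    [[3.2,-22,0],[0,0,0],0.1],
    [[4,-28,0],[0,0,0],0.1],
    [[4.75,-33.7,0],[0,0,0],0.1],
    [[4.75,-33.7,0],[0,0,0],0.1],
    [[4.75,-33.7,0],[0,0,0],0.1]
  ]
}}

```text
clock: 5.82
position: [0.5319, -0.2521, 0.1554]
ee_rot: [-2.078, -2.353, 0.001]
force: [0.8, 1.1, -2.3]
width: 0.354
gripper_force: 25.0
```

```bash
cat >> h.py <<'E'
def look(arm,name,crop=None,cols=()):
    s=arm.observe();print(s["clock"],s["position"],s["width"],s["gripper_force"],s["force"].round(1),s["joints"].round(2))
    for n in("top","scene"):
        d=arm.get_image(n);cv2.imwrite(f"pics/{name}_{n}.png",cv2.resize(d["img"][:,:,::-1],None,fx=1.5,fy=1.5))
    return s
E
python3 - <<'E'
from h import *
from cell import arm
look(arm,"c1")
E
```

```text
5.825 [ 0.53190618 -0.25209712  0.15536172] 0.35408056367040025 25.006863176822662 [ 0.8  1.1 -2.3] [ 0.01  0.47  0.49  1.78 -0.26  0.96  0.73]
```

View pics/c1_scene.png

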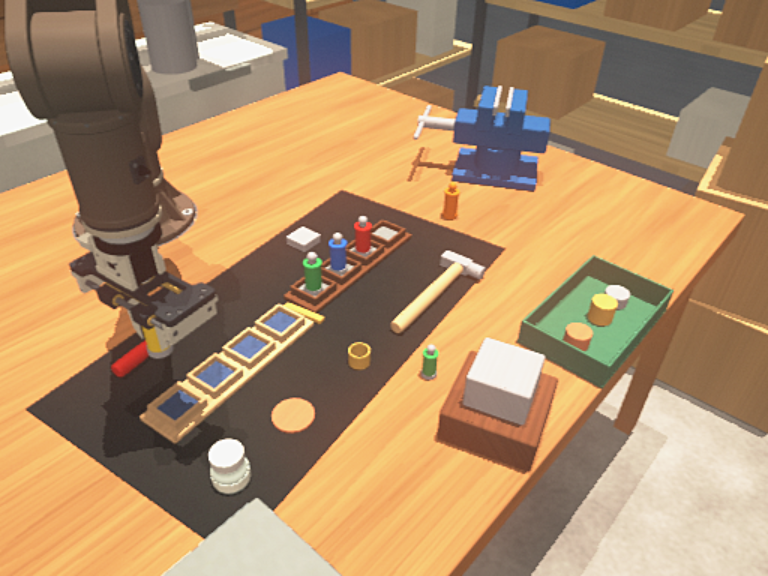

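Yellow is held upright above the last pocket. Before lowering I'll check the white jar's height, since the gripper body passes near it.

```bash
python3 - <<'E'
from h import *
P=pts(dict(np.load("top0.npz")))[155:185,355:388].reshape(-1,3);q=P[P[:,2]>.02];print(np.percentile(q,[3,50,97],axis=0).round(3))
E
```

```text
[[ 0.657 -0.289  0.025]
 [ 0.676 -0.265  0.062]
 [ 0.7   -0.247  0.07 ]]
```

Emit:
{"name": "jog_arm", "arguments": {
  "rows": [
    [[0.05,-0.1,-4],[0,0,0],0.1],
    [[0.05,-0.1,-8],[0,0,0],0.1],
    [[0.05,-0.1,-10.5],[0,0,0],0.1],
    [[0.05,-0.1,-11.35],[0,0,0],0.1],
    [[0.05,-0.1,-11.35],[0,0,0],0.1],
    [[0.05,-0.1,-11.35],[0,0,0],0.1]
  ]
}}

```text
clock: 6.68
position: [0.5341, -0.2538, 0.0444]
ee_rot: [2.077, 2.354, 0.001]
force: [0.5, -0.4, -2.9]
width: 0.354
gripper_force: 25.0
```

Emit:
{"name": "jog_arm", "arguments": {
  "rows": [
    [[0,0,0],[0,0,0],0.45],
    [[0,0,0],[0,0,0],0.65],
    [[0,0,0],[0,0,0],0.65],
    [[0,0,0],[0,0,0],0.65],
    [[0,0,3],[0,0,0],0.65],
    [[0,0,8],[0,0,0],0.7],
    [[0,0,13],[0,0,0],0.75],
    [[0,0,13],[0,0,0],0.75]
  ]
}}

```text
clock: 7.68
position: [0.5353, -0.2552, 0.1772]
ee_rot: [2.075, 2.35, 0.004]
force: [-0.2, -0.6, -0.8]
width: 0.747
gripper_force: 0.0
```

```bash
python3 - <<'E'
from h import *
from cell import arm
look(arm,"c2")
E
```

```text
7.675 [ 0.53533992 -0.25516406  0.17721446] 0.7474120150494354 0.0 [-0.2 -0.6 -0.8] [ 0.    0.45  0.5   1.75 -0.25  1.    0.72]
```

View pics/c2_scene.png

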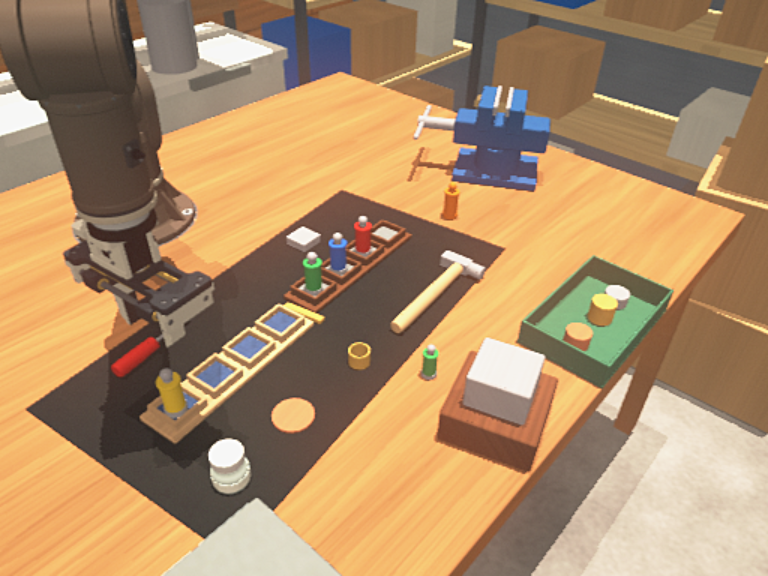

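Yellow stands upright in the end pocket. Red is next.

Emit:
{"name": "jog_arm", "arguments": {
  "rows": [
    [[-0.9,6,0],[0,0,0],0.75],
    [[-1.8,12,0],[0,0,0],0.75],
    [[-2.7,18,0],[0,0,0],0.75],
    [[-3.6,24,0],[0,0,0],0.75],
    [[-4.5,30,0],[0,0,0],0.75],
    [[-5.4,36,0],[0,0,0],0.75],
    [[-6.3,42,0],[0,0,0],0.75],
    [[-7.2,47.7,0],[0,0,0],0.75]
  ]
}}

```text
clock: 8.78
position: [0.4597, 0.2249, 0.1718]
ee_rot: [-2.078, -2.355, 0.004]
force: [1.4, -0.9, 0.3]
width: 0.748
gripper_force: 0.0
```

Emit:
{"name": "jog_arm", "arguments": {
  "rows": [
    [[0,0,0],[0,0,0],0.7],
    [[0,0,0],[0,0,0],0.7],
    [[0,0,0],[0,0,0],0.7]
  ]
}}

```text
clock: 9.15
position: [0.4613, 0.2214, 0.1727]
ee_rot: [2.082, 2.352, -0.002]
force: [-0.5, -1.1, 0.1]
width: 0.699
gripper_force: 0.0
```

Emit:
{"name": "jog_arm", "arguments": {
  "rows": [
    [[0.15,0.1,-4],[0,0,0],0.7],
    [[0.15,0.1,-8.5],[0,0,0],0.7],
    [[0.15,0.1,-12],[0,0,0],0.7],
    [[0.15,0.1,-13.5],[0,0,0],0.5],
    [[0.15,0.1,-13.5],[0,0,0],0.5],
    [[0.15,0.1,-13.5],[0,0,0],0.1],
    [[0.15,0.1,-13.5],[0,0,0],0.1],
    [[0.15,0.1,-13.5],[0,0,0],0.1]
  ],
  "newtons": 25
}}

```text
clock: 10.15
position: [0.4635, 0.2246, 0.0394]
ee_rot: [2.079, 2.355, 0.003]
force: [-1.1, 0.1, 7.9]
width: 0.355
gripper_force: 25.0
```

Emit:
{"name": "jog_arm", "arguments": {
  "rows": [
    [[0,0,0],[0,0,0],0.1],
    [[0,0,0],[0,0,0],0.1]
  ]
}}

```text
clock: 10.4
position: [0.4635, 0.2247, 0.0394]
ee_rot: [2.079, 2.355, 0.003]
force: [-1.6, -1.5, 6.9]
width: 0.356
gripper_force: 25.0
```

Emit:
{"name": "jog_arm", "arguments": {
  "rows": [
    [[0,0,2],[0,0,0],0.1],
    [[0,0,6.5],[0,0,0],0.1],
    [[0,0,11],[0,0,0],0.1],
    [[0,0,12],[0,0,0],0.1],
    [[0.75,-5,12],[0,0,0],0.1],
    [[1.5,-10.5,12],[0,0,0],0.1],
    [[2.25,-16,12],[0,0,0],0.1],
    [[3,-21.5,12],[0,0,0],0.1]
  ]
}}

```text
clock: 11.4
position: [0.492, 0.0077, 0.1574]
ee_rot: [-2.078, -2.355, 0.001]
force: [0.9, -0.5, -2.1]
width: 0.356
gripper_force: 25.0
```

Emit:
{"name": "jog_arm", "arguments": {
  "rows": [
    [[0.9,-5.5,0],[0,0,0],0.1],
    [[1.8,-11,0],[0,0,0],0.1],
    [[2.6,-16,0],[0,0,0],0.1],
    [[3,-18.8,0],[0,0,0],0.1],
    [[3,-18.8,0],[0,0,0],0.1],
    [[3,-18.8,0],[0,0,0],0.1]
  ]
}}

```text
clock: 12.15
position: [0.5221, -0.1777, 0.1573]
ee_rot: [-2.077, -2.354, 0.001]
force: [-0.5, -0.4, -2.9]
width: 0.357
gripper_force: 25.0
```

Emit:
{"name": "jog_arm", "arguments": {
  "rows": [
    [[0.1,-0.1,-4],[0,0,0],0.1],
    [[0.1,-0.1,-8],[0,0,0],0.1],
    [[0.1,-0.1,-10.5],[0,0,0],0.1],
    [[0.1,-0.1,-11.4],[0,0,0],0.1],
    [[0.1,-0.1,-11.4],[0,0,0],0.1],
    [[0.1,-0.1,-11.4],[0,0,0],0.1]
  ]
}}

```text
clock: 12.9
position: [0.5245, -0.1797, 0.0453]
ee_rot: [2.078, 2.355, 0.001]
force: [-0.4, -0.7, -2.2]
width: 0.351
gripper_force: 25.0
```

Emit:
{"name": "jog_arm", "arguments": {
  "rows": [
    [[0,0,0],[0,0,0],0.45],
    [[0,0,0],[0,0,0],0.65],
    [[0,0,0],[0,0,0],0.65],
    [[0,0,0],[0,0,0],0.65],
    [[0,0,3],[0,0,0],0.65],
    [[0,0,8],[0,0,0],0.7],
    [[0,0,13],[0,0,0],0.75],
    [[0,0,13],[0,0,0],0.75]
  ]
}}

```text
clock: 13.9
position: [0.526, -0.1808, 0.178]
ee_rot: [2.075, 2.351, 0.006]
force: [-0.2, -0.3, -0.4]
width: 0.753
gripper_force: 0.0
```

```bash
python3 - <<'E'
from h import *
from cell import arm
look(arm,"c3")
E
```

```text
13.9 [ 0.52597109 -0.18075268  0.17796803] 0.7530561143566216 0.0 [-0.2 -0.3 -0.4] [-0.14  0.39  0.51  1.84 -0.23  0.96  0.59]
```

View pics/c3_scene.png

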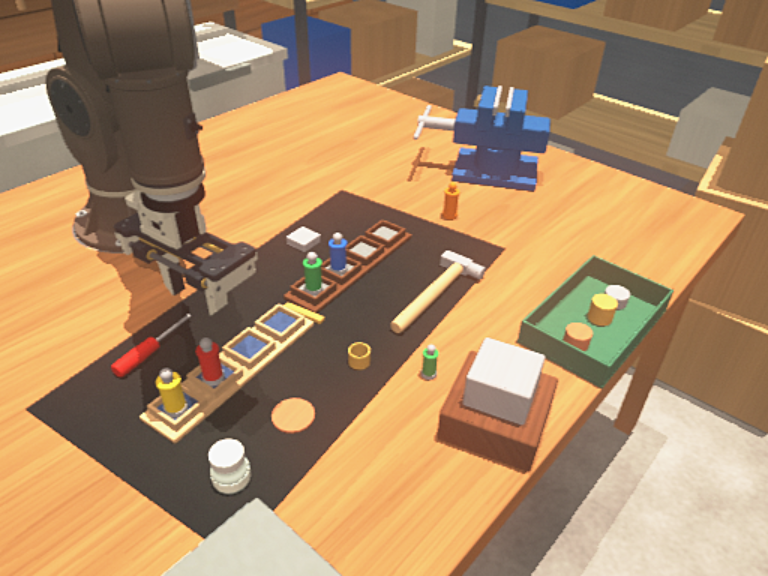

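Red is upright in the third pocket, beside yellow. Blue next.

Emit:
{"name": "jog_arm", "arguments": {
  "rows": [
    [[-1,6,0],[0,0,0],0.75],
    [[-2,12,0],[0,0,0],0.75],
    [[-3,18,0],[0,0,0],0.75],
    [[-4,24,0],[0,0,0],0.75],
    [[-5,29.5,0],[0,0,0],0.75],
    [[-5.6,32.9,0],[0,0,0],0.7],
    [[-5.6,32.9,0],[0,0,0],0.7],
    [[-5.6,32.9,0],[0,0,0],0.7]
  ]
}}

```text
clock: 15.0
position: [0.4672, 0.1481, 0.1733]
ee_rot: [-2.08, -2.355, 0.003]
force: [0.3, -0.5, 0.2]
width: 0.7
gripper_force: 0.0
```

Emit:
{"name": "jog_arm", "arguments": {
  "rows": [
    [[0.1,-0.1,-4],[0,0,0],0.7],
    [[0.1,-0.1,-8.5],[0,0,0],0.7],
    [[0.1,-0.1,-12],[0,0,0],0.7],
    [[0.1,-0.1,-13.5],[0,0,0],0.5],
    [[0.1,-0.1,-13.5],[0,0,0],0.5],
    [[0.1,-0.1,-13.5],[0,0,0],0.1],
    [[0.1,-0.1,-13.5],[0,0,0],0.1],
    [[0.1,-0.1,-13.5],[0,0,0],0.1]
  ],
  "newtons": 25
}}

```text
clock: 16.0
position: [0.4695, 0.1485, 0.0403]
ee_rot: [2.078, 2.355, 0.003]
force: [-0.2, -0.4, 7.6]
width: 0.356
gripper_force: 25.0
```

Emit:
{"name": "jog_arm", "arguments": {
  "rows": [
    [[0,0,0],[0,0,0],0.1],
    [[0,0,0],[0,0,0],0.1]
  ]
}}

```text
clock: 16.25
position: [0.4695, 0.1485, 0.0403]
ee_rot: [2.078, 2.355, 0.003]
force: [-0.4, -0.6, 7.7]
width: 0.357
gripper_force: 25.0
```

Emit:
{"name": "jog_arm", "arguments": {
  "rows": [
    [[0,0,2],[0,0,0],0.1],
    [[0,0,6.5],[0,0,0],0.1],
    [[0,0,11],[0,0,0],0.1],
    [[0,0,12],[0,0,0],0.1],
    [[0.9,-5,12],[0,0,0],0.1],
    [[1.8,-10.5,12],[0,0,0],0.1],
    [[2.7,-16,12],[0,0,0],0.1],
    [[3.7,-21.5,12],[0,0,0],0.1]
  ]
}}

```text
clock: 17.25
position: [0.5051, -0.0681, 0.1584]
ee_rot: [-2.077, -2.355, 0.001]
force: [0.5, 0.4, -2.5]
width: 0.356
gripper_force: 25.0
```

Emit:
{"name": "jog_arm", "arguments": {
  "rows": [
    [[0.8,-3.8,0],[0,0,0],0.1],
    [[0.8,-3.8,0],[0,0,0],0.1],
    [[0.8,-3.8,0],[0,0,0],0.1]
  ]
}}

```text
clock: 17.62
position: [0.513, -0.104, 0.1583]
ee_rot: [-2.078, -2.354, 0.001]
force: [-0.7, 0.6, -2.6]
width: 0.356
gripper_force: 25.0
```

Emit:
{"name": "jog_arm", "arguments": {
  "rows": [
    [[0.1,0,-4],[0,0,0],0.1],
    [[0.1,0,-8],[0,0,0],0.1],
    [[0.1,0,-10.5],[0,0,0],0.1],
    [[0.1,0,-11.4],[0,0,0],0.1],
    [[0.1,0,-11.4],[0,0,0],0.1],
    [[0.1,0,-11.4],[0,0,0],0.1]
  ]
}}

```text
clock: 18.38
position: [0.5155, -0.1045, 0.0462]
ee_rot: [2.078, 2.355, 0.002]
force: [-0.4, -1.2, -1.6]
width: 0.358
gripper_force: 25.0
```

Emit:
{"name": "jog_arm", "arguments": {
  "rows": [
    [[0,0,0],[0,0,0],0.45],
    [[0,0,0],[0,0,0],0.65],
    [[0,0,0],[0,0,0],0.65],
    [[0,0,0],[0,0,0],0.65],
    [[0,0,3],[0,0,0],0.65],
    [[0,0,8],[0,0,0],0.7],
    [[0,0,13],[0,0,0],0.75],
    [[0,0,13],[0,0,0],0.75]
  ]
}}

```text
clock: 19.38
position: [0.517, -0.1054, 0.1789]
ee_rot: [2.076, 2.351, 0.007]
force: [0.9, -0.6, -0.2]
width: 0.749
gripper_force: 0.0
```

```bash
python3 - <<'E'
from h import *
from cell import arm
look(arm,"c4")
E
```

```text
19.375 [ 0.51700632 -0.1054097   0.17885161] 0.7485448175962057 0.0 [ 0.9 -0.6 -0.2] [-0.3   0.34  0.53  1.91 -0.21  0.94  0.45]
```

View pics/c4_scene.png

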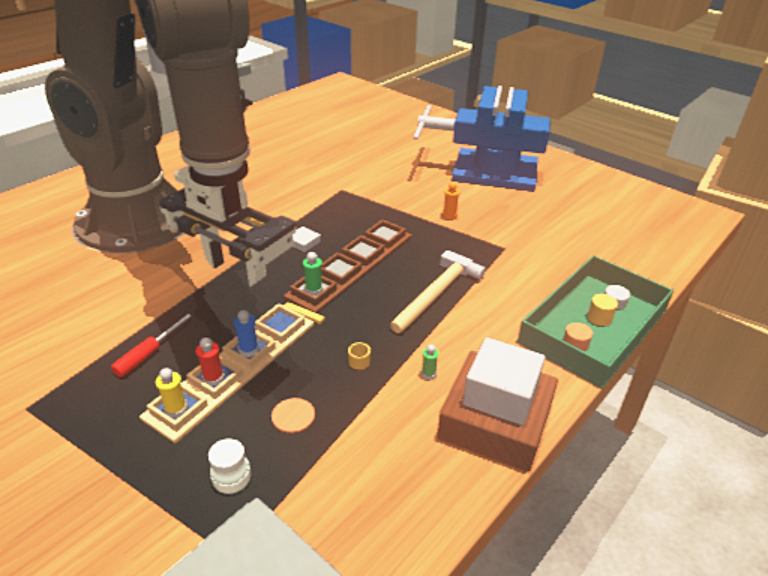

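Blue is upright in its pocket, and only green is left in the dark rack.

Emit:
{"name": "jog_arm", "arguments": {
  "rows": [
    [[-1.2,6,0],[0,0,0],0.75],
    [[-2.4,12,0],[0,0,0],0.75],
    [[-3.4,16.5,0],[0,0,0],0.75],
    [[-3.75,17.9,0],[0,0,0],0.7],
    [[-3.75,17.9,0],[0,0,0],0.7],
    [[-3.75,17.9,0],[0,0,0],0.7]
  ]
}}

```text
clock: 20.23
position: [0.4773, 0.0724, 0.1749]
ee_rot: [2.081, 2.353, -0.002]
force: [0.2, -0.8, 0.1]
width: 0.701
gripper_force: 0.0
```

Emit:
{"name": "jog_arm", "arguments": {
  "rows": [
    [[0.05,0.1,-4],[0,0,0],0.7],
    [[0.05,0.1,-8.5],[0,0,0],0.7],
    [[0.05,0.1,-12],[0,0,0],0.7],
    [[0.05,0.1,-13.6],[0,0,0],0.5],
    [[0.05,0.1,-13.6],[0,0,0],0.5],
    [[0.05,0.1,-13.6],[0,0,0],0.1],
    [[0.05,0.1,-13.6],[0,0,0],0.1],
    [[0.05,0.1,-13.6],[0,0,0],0.1]
  ],
  "newtons": 25
}}

```text
clock: 21.22
position: [0.4789, 0.0754, 0.0403]
ee_rot: [2.078, 2.354, 0.004]
force: [0.9, -1.0, 8.1]
width: 0.357
gripper_force: 25.0
```

Emit:
{"name": "jog_arm", "arguments": {
  "rows": [
    [[0,0,0],[0,0,0],0.1],
    [[0,0,0],[0,0,0],0.1]
  ]
}}

```text
clock: 21.48
position: [0.4789, 0.0754, 0.0403]
ee_rot: [2.078, 2.354, 0.003]
force: [1.5, -0.3, 8.0]
width: 0.357
gripper_force: 25.0
```

Emit:
{"name": "jog_arm", "arguments": {
  "rows": [
    [[0,0,2],[0,0,0],0.1],
    [[0,0,6.5],[0,0,0],0.1],
    [[0,0,11],[0,0,0],0.1],
    [[0,0,12],[0,0,0],0.1],
    [[1.2,-5,12],[0,0,0],0.1],
    [[2.6,-10.5,12],[0,0,0],0.1],
    [[2.6,-10.5,12],[0,0,0],0.1],
    [[2.6,-10.5,12],[0,0,0],0.1]
  ]
}}

```text
clock: 22.48
position: [0.5028, -0.0295, 0.1583]
ee_rot: [-2.079, -2.353, 0.002]
force: [-0.2, 0.7, -2.5]
width: 0.356
gripper_force: 25.0
```

Emit:
{"name": "jog_arm", "arguments": {
  "rows": [
    [[0.15,0,-4],[0,0,0],0.1],
    [[0.15,0,-8],[0,0,0],0.1],
    [[0.15,0,-10.5],[0,0,0],0.1],
    [[0.15,0,-11.4],[0,0,0],0.1],
    [[0.15,0,-11.4],[0,0,0],0.1],
    [[0.15,0,-11.4],[0,0,0],0.1]
  ]
}}

```text
clock: 23.22
position: [0.5059, -0.0294, 0.0461]
ee_rot: [2.078, 2.355, 0.002]
force: [-0.6, -0.3, -3.2]
width: 0.355
gripper_force: 25.0
```

Emit:
{"name": "jog_arm", "arguments": {
  "rows": [
    [[0,0,0],[0,0,0],0.45],
    [[0,0,0],[0,0,0],0.65],
    [[0,0,0],[0,0,0],0.65],
    [[0,0,0],[0,0,0],0.65],
    [[0,0,3],[0,0,0],0.65],
    [[0,0,8],[0,0,0],0.7],
    [[0,0,13],[0,0,0],0.75],
    [[0,0,13],[0,0,0],0.75]
  ]
}}

```text
clock: 24.22
position: [0.5076, -0.03, 0.1788]
ee_rot: [2.076, 2.352, 0.008]
force: [0.2, -0.3, -0.2]
width: 0.746
gripper_force: 0.0
```

Emit:
{"name": "jog_arm", "arguments": {
  "rows": [
    [[-0.5,5,1],[0,0,0],0.75],
    [[-1,10,2],[0,0,0],0.75],
    [[-1,15,2],[0,0,0],0.75],
    [[-1,20,2],[0,0,0],0.75],
    [[-1,25,2],[0,0,0],0.75],
    [[-1,25,2],[0,0,0],0.75],
    [[-1,25,2],[0,0,0],0.75]
  ]
}}

```text
clock: 25.1
position: [0.4948, 0.2195, 0.1944]
ee_rot: [2.079, 2.355, -0.003]
force: [-0.2, -0.7, 1.1]
width: 0.751
gripper_force: 0.0
```

```bash
python3 - <<'E'
from h import *
from cell import arm
look(arm,"c5")
E
```

```text
25.1 [0.49480755 0.21946545 0.19444522] 0.7514382668268254 0.0 [-0.2 -0.7  1.1] [-0.87  0.34  0.46  1.85 -0.18  0.99 -0.2 ]
```

View pics/c5_scene.png

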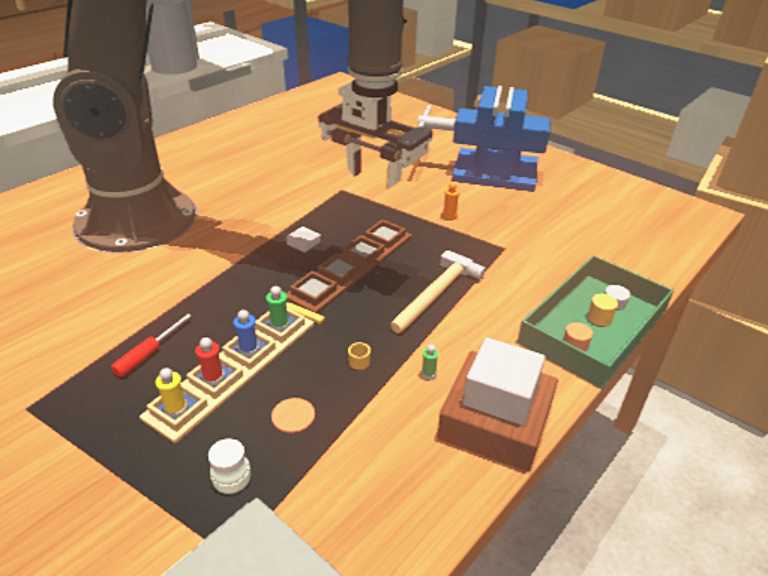

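View pics/c5_top.png

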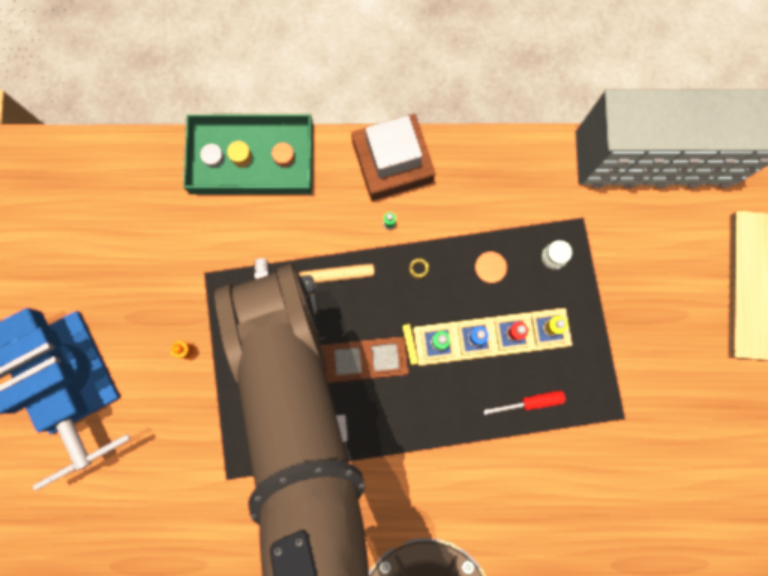

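All four stand upright in the pale rack, left to right green (440,341), blue (479,336), red (517,330), yellow (557,325). The arm is clear of them.

```bash
python3 -c "
from cell import arm
print(arm.sign_off())"
```

```text
the job is handed in; nothing more can be done
None
```

All four punches now stand upright in the pale rack in reversed order (left to right: green, blue, red, yellow), none was knocked over, and I handed the job in at about 25 s.

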